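# Show a box panel to the inspection camera

### The job

Seat the inspection camera fully down on the two pegs of its stand, lens looking out along the tongue with the yellow line, and let go of it. Then lift the panel with the dark strip and plugs out of the half-built box and finish holding it in the air: strip edge up, marked face square to the lens, directly above the yellow line and centred at lens height. Leave everything else where it is.

Things in the scene. Friction and masses are not known exactly. Their poses are not given: they have to be found in the camera images.
- stand_base: Grey inspection stand base, fixed. Origin: underside centre of its 120 x 120 x 16 mm plate; z up; +x along the tongue (50 wide, 8 high, to x = 184), yellow line across it at x = 160. Two steel pegs, x = 0, 18 mm tall from the plate's top, upper 7 mm tapered: 14 mm diameter at y = +28, 8 mm at y = -28. The seated camera unit has its origin at (0, 0, 16) mm here and the same axes.
- view_point (a point): Point in the air fixed to the stand base, above the yellow line at (160, 0, 136) mm of its frame, on the seated lens's axis 110 mm in front of it: where panel_face belongs. Axes as stand_base.
- camera_unit: Loose camera, 0.45 to 0.7 kg. Origin: underside centre, z up, +x the way the lens looks. Aluminium foot 80 (x) x 90 (y) x 12 mm, through holes at x = 0: 18 mm wide at y = +28, 12 mm at y = -28 (2 mm clear round the pegs). Column 30 x 26 mm; white head 70 (x) x 50 (y) mm over the origin, z = 95 to 145: grip it across y from above. Black lens 34 mm wide juts from it to x = 48 at z = 120.
- lens (a point): Point on the lens's axis at (50, 0, 120) mm of the camera unit, in front of its glass. Axes as camera_unit.
- box: Loose half-built wooden box, 0.95 kg, 165 (x) x 140 (y) x 45 (z) mm, open on top, floor 8, walls 12 mm. Origin: underside centre, z up. Cleats inside the y walls, tops 40 mm above the bench, form slots 20 mm wide across the box at x = +38 and -38 mm. Panels lift straight up out of them, clear of the box once raised 40 mm.
- panel: Panel to show, 0.07 to 0.14 kg pine, 16 (x) x 112 (y) x 90 (z) mm, upright in either slot. Origin: underside centre; z up, +x out of its front face (to the box's +x). Front: dark strip 10 mm wide along the top edge (seen from above as a dark line on the front side) and two dark 18 mm round plugs at z = 25, y = +/-32. Grip it across its 16 mm at the middle of its top edge.
- panel_face (a point): Centre of the panel's front face: (8, 0, 45) mm in the panel's frame. Axes as panel.
- plain_panel: Plain panel of the same size and wood without strip or plugs, in the other slot, 76 mm from the first, centre to centre. Origin underside centre, axes as panel. Stays there.
- paint_tin: Red paint tin, 90 mm diameter, 105 mm tall, origin underside centre. Stays where it is.
- glue_bottle: Orange glue bottle with red cap, 54 mm diameter, 150 mm tall, origin underside centre. Stays where it is.
- hammer: Hammer with 260 mm wooden handle lying on the bench along its x axis, head at the +x end, origin underside centre. Stays where it is.
There are look-alikes about, which are no part of the job. Leave any blue or purple look-alike of the panel alone. What is shaped like the camera_unit but brown is not meant.

How it is judged:
On the way, in this order (a step that is already met when the one before it is completed fails the run):
1. the camera unit sits fully down on the stand base's pegs, lens over the tongue, and is let go (z of camera_unit in the frame of stand_base below 0.019 m and horizontal distance between camera_unit and stand_base below 0.005 m and angle between the x axis of camera_unit and the x axis of stand_base, either way round below 0.12 rad and angle between camera_unit's own z axis and vertical below 0.05 rad and x of lens in the frame of stand_base above 0.03 m and contact force between the fingers and camera_unit below 0.1 N and linear speed of camera_unit below 0.02 m/s), for 0.2 s.
2. the marked panel is lifted by the fingers clear of the box (z of panel in the frame of box above 0.055 m and contact force between the fingers and panel above 0.5 N), for 0.2 s.
At the end, for the whole second after the job is handed in: Camera unit seated (under 5 mm off centre, under 3 mm up, turned under 0.12 rad, tilted under 0.05), fingers off it. Fingers hold the panel still in the air, touching nothing else: face centre within 20 mm of view_point, front to the lens and upright within 0.175 rad (all of step 1 and distance between panel_face and view_point below 0.02 m and angle between the x axis of panel and the x axis of stand_base, either way round below 0.175 rad and angle between panel's own z axis and vertical below 0.175 rad and x of lens in the frame of panel above 0.07 m and height (world z) of panel above 0.065 m and contact force between the fingers and panel above 0.5 N and contact force between panel and camera_unit below 0.1 N and contact force between panel and stand_base below 0.1 N and contact force between panel and box below 0.1 N and linear speed of panel below 0.02 m/s); the arm keeps its last pose, push and grip.
It fails at once if the paint tin is moved by more than 40 mm (distance of paint_tin from where it was at the start of the episode above 0.04 m).
It fails at once if the glue bottle is moved by more than 40 mm (distance of glue_bottle from where it was at the start of the episode above 0.04 m).
It fails at once if the hammer is moved by more than 40 mm (distance of hammer from where it was at the start of the episode above 0.04 m).
It fails at once if the box is moved by more than 40 mm (distance of box from where it was at the start of the episode above 0.04 m).
It fails at once if the plain panel is moved by more than 40 mm (distance of plain_panel from where it was at the start of the episode above 0.04 m).
It also fails if it takes over 56 s, if anything falls off the work surface, if the arm or the gripper's body presses on something with over 40 N, if the wrist force passes 120 N, or if a joint passes its speed limit or range.

### The arm

A 6-joint arm with a two-finger parallel gripper is mounted at the origin on the work surface. World frame = base frame: x ahead of the robot, y to its left, z up, the work surface at z = 0. Lengths are in m, angles in rad, forces in N, time in s.
With the tool pointing down it reaches from about 0.4 to 0.825 m from the base axis. Payload 7 kg.
Tool frame: the origin (TCP) lies between the finger pads; the fingertips stand 8 mm ahead of it and the grasp point (between the pads) lies 11 mm behind it (ctrl.finger_overhang is the distance from the TCP to the fingertips, in m); z points along the fingers, y is the direction in which the jaws open and shut (so a half turn about z gives the same grasp; the last joint's range is limited). The gripper opens to 85 mm and grips with 20 to 120 N. Pads are 22 mm wide; open, the fingers measure 114 mm over their backs; the gripper's body (76 mm by 85 mm) begins 54 mm behind the grasp point. The pads swing forward as they close: fully open they stand 13 mm farther back than shut.
Start: joints at [1.41, 0.359, 0.012, 0, -1.224, -0.288], TCP at [0.293, 0.608, 0.239] pointing down, gripper open.
Joint ranges: [-3.07, 3.07], [-1.43, 2.12], [-1.02, 1.25], [-3.03, 1.67], [-3.05, -0], [-3.03, 3.03]. Speed limits (rad/s): [2.39, 2.39, 3.01, 3.14, 3.14, 3.14].

### API

Orientations are given as a unit quaternion [w, x, y, z].
In Python, from cell import ctrl gives the robot as it stands. Calls block until the motion is done:
- ctrl.goto(position, orientation): joint-space move of the TCP to a pose.
- ctrl.servo_line(position, orientation=None, speed=0.15, stop_force=None): straight line of the TCP; orientation=None keeps the orientation; speed is the mean speed in m/s. With stop_force (N) it stops when the force on the tool has changed by that much, and returns True; else False.
- ctrl.set_joints(angles): joint-space move.
- ctrl.set_gripper(opening, effort=None): finger opening in m; effort is the grip in N (None keeps the last); returns when the fingers have stopped.
- ctrl.pause(seconds).
- ctrl.solve_ik(position, orientation): joint angles nearest the present ones, or None.
- ctrl.grab_frame(name): name is "side" or "top"; returns (picture, depth): 480x640x3 uint8, red, green, blue; 480x640 float32, m along the optical axis (not along the pixel's ray), 0 where there is no reading.
- ctrl.calibration(name): a dict with "fov_y" (degrees; the focal length in pixels is half the picture's height over the tangent of half this angle, whatever the lens; pixels are square), "cx", "cy" (the principal point, pixels), "k1" (the pictures are not rectified: a ray, as slopes to the right and down, at radius r is drawn at 1 + k1 r^2 times it, then the intrinsics apply), "rvec" (rotation vector, rad) and "tvec" (3), from world to camera coordinates, as OpenCV has them. Camera axes: x right, y down, z forward; pixel columns grow to the right and rows downward; lengths in m; the calibration is good to about 2 mm. A picture is of the moment at which its call begins. calibration takes no time and is no camera call.
A pose or a line that the arm cannot do raises ctrl.MotionError and nothing moves.
- ctrl.job_done(): hands the job in, once; it reports no verdict.
Trained networks look in the newest picture that a camera, given by its name, has taken for a name from the list of things; names that differ only in an ending like _2 or _b are one class to them, and where a whole thing is asked for, a point or a joint stands for the part that bears it (a point fixed in the world has none). Each returns a list of dicts, best first, with "score" (0 to 1); they miss things now and then, are a little off and sometimes report something else, mostly with a low value. They report only what shows in the picture. A call takes as long as a camera call. They do not tell look-alikes from the thing itself.
- ctrl.find_in(camera, name): "at" ([column, row] in pixels, amid what is visible of it).
- ctrl.masks_of(camera, name): "mask" (480x640 bool, what is visible of it) and "at" ([column, row] in pixels, amid what is visible of it).
Readings, each from a call of its own:
- ctrl.read_time_s(): time.
- ctrl.read_qpos(): joint angles.
- ctrl.read_qvel(): joint speeds.
- ctrl.read_joint_torque(): joint torques, N m.
- ctrl.read_tool_pos(): TCP position.
- ctrl.read_orientation(): TCP orientation.
- ctrl.read_wrist_force(): force on the tool from outside, world axes, zero at the start.
- ctrl.read_wrist_torque(): the same for the moment, N m.
- ctrl.read_opening(): finger opening in m.
Only numpy, scipy, OpenCV 4.12 (cv2) and the standard library are available. Lean on these libraries where they do the work, as an engineer would, in place of code of your own. Each camera call takes 0.05 s, during which the arm holds its last target.

## Working session

There is one attempt and no reset: what is moved stays moved. The work goes in short steps, each a Python script; the robot and the scene stay as the last script left them, time stands still between calls to the robot, and variables do not carry over. Pictures are saved under pics/ and viewed, and the job is handed in when it is done.

```bash
ls; mkdir -p pics; cat > h.py <<'E'
import numpy as np, cv2
from cell import ctrl
def cal(n):
    c=ctrl.calibration(n); f=240/np.tan(np.radians(c['fov_y'])/2)
    R=cv2.Rodrigues(np.array(c['rvec'],float))[0]; t=np.array(c['tvec'],float).reshape(3)
    return f,c['cx'],c['cy'],c['k1'],R,t
def rays(n,uv):
    f,cx,cy,k1,R,t=cal(n); uv=np.atleast_2d(np.array(uv,float))
    d=(uv-[cx,cy])/f; u=d.copy()
    for _ in range(30): u=d/(1+k1*(u**2).sum(1,keepdims=True))
    return u
def unproj(n,uv,z):
    f,cx,cy,k1,R,t=cal(n); u=rays(n,uv); z=np.asarray(z,float).reshape(-1,1)
    P=np.hstack([u*z,z]*1); return (P-t)@R
def onplane(n,uv,h):
    f,cx,cy,k1,R,t=cal(n); u=rays(n,uv); d=np.hstack([u,np.ones((len(u),1))])@R; o=-R.T@t
    return o+d*((h-o[2])/d[:,2])[:,None]
def proj(n,P):
    f,cx,cy,k1,R,t=cal(n); c=np.atleast_2d(P)@R.T+t; s=c[:,:2]/c[:,2:]
    return s*(1+k1*(s**2).sum(1,keepdims=True))*f+[cx,cy]
def cloud(n,D):
    v,u=np.mgrid[0:480,0:640]; P=unproj(n,np.c_[u.ravel(),v.ravel()],D.ravel()).reshape(480,640,3)
    P[D<=0]=np.nan; return P
def save(name,im): cv2.imwrite('pics/'+name+'.png',im[...,::-1])
E
python3 - <<'E'
from h import *
for n in ['side','top']:
    im,D=ctrl.grab_frame(n); save(n+'0',im); np.savez(n+'0.npz',im=im,D=D)
    c=cal(n); print(n,c[0],-c[4].T@c[5],c[4][2])
    for k in ['stand_base','camera_unit','box','panel','plain_panel','paint_tin','glue_bottle','hammer']:
        print(k,[(np.round(r['at']),round(r['score'],2)) for r in ctrl.find_in(n,k)])
E
```

```text
pics
side 447.2668936983214 [0.41737741 0.48445467 0.71494883] [ 0.17912778 -0.65033656 -0.73822463]
stand_base [(array([259., 435.]), 0.59)]
camera_unit [(array([370., 279.]), 0.81), (array([409., 367.]), 0.76)]
box [(array([344., 219.]), 0.7)]
panel [(array([421., 229.]), 0.94), (array([378., 139.]), 0.88), (array([344., 197.]), 0.69)]
plain_panel [(array([348., 172.]), 0.86), (array([342., 218.]), 0.4)]
paint_tin [(array([221., 252.]), 0.57)]
glue_bottle [(array([170., 309.]), 0.94)]
hammer [(array([268., 200.]), 0.97)]
top 473.99968571027387 [ 0.51010503 -0.07884451  1.00752613] [ 0.0709424  -0.00771512 -0.99745058]
stand_base [(array([156., 248.]), 0.9)]
camera_unit [(array([299., 293.]), 0.91), (array([214., 147.]), 0.73), (array([213., 349.]), 0.64)]
box [(array([406., 242.]), 0.84)]
panel [(array([390., 245.]), 0.97), (array([511., 257.]), 0.77), (array([378., 334.]), 0.64)]
plain_panel [(array([430., 242.]), 0.78), (array([300., 292.]), 0.44)]
paint_tin [(array([283., 157.]), 0.86), (array([300., 291.]), 0.6), (array([156., 248.]), 0.42)]
glue_bottle [(array([215., 145.]), 0.66)]
hammer [(array([406., 158.]), 0.85)]
```

View pics/side0.png

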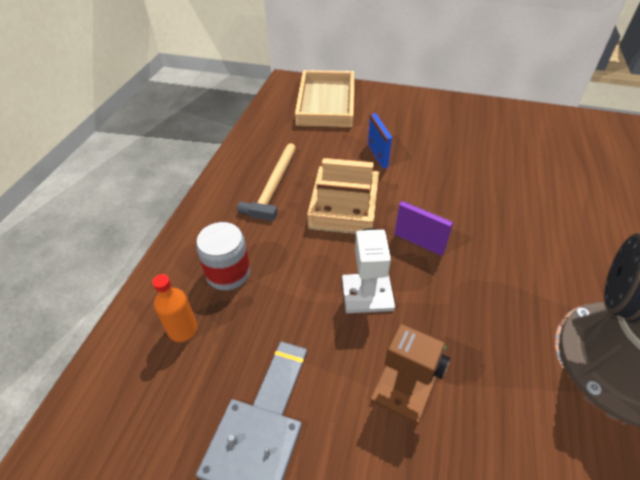

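View pics/top0.png

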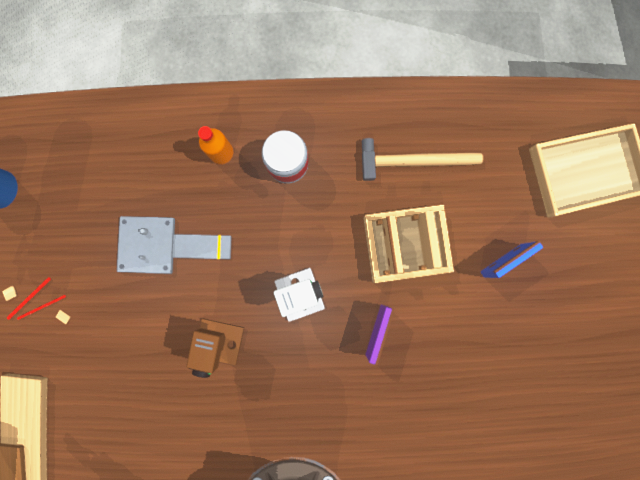

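```bash
python3 - <<'E'
from h import *
a=np.load('side0.npz')['im'][150:320,290:410]; b=np.load('top0.npz')['im'][195:330,260:465]
b2=np.load('top0.npz')['im'][195:290,100:245]
a=cv2.resize(a,None,fx=3.2,fy=3.2,interpolation=3);b=cv2.resize(b,(400,264),interpolation=3);b2=cv2.resize(b2,(400,262),interpolation=3)
o=np.zeros((544,790,3),np.uint8);o[:a.shape[0],:a.shape[1]]=a;o[:264,390:790]=b;o[270:532,390:790]=b2
save('crop0',o)
E
```

```text
(no output)
```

View pics/crop0.png

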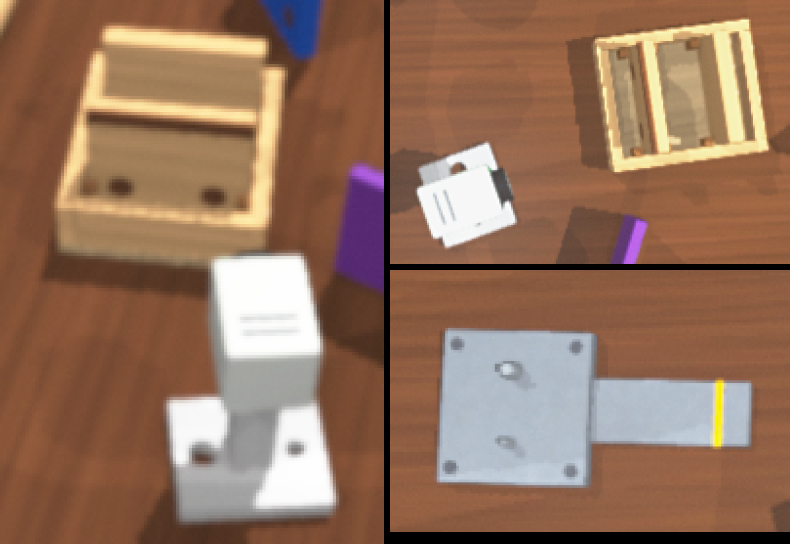

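```bash
cat >> h.py <<'E'
def band(n,P,c0,rad,z0,z1,step=None):
    m=(np.hypot(P[...,0]-c0[0],P[...,1]-c0[1])<rad)&(P[...,2]>z0)&(P[...,2]<z1); return m
def rect(pts):
    # robust rect: minAreaRect on mm after trimming
    r=cv2.minAreaRect((pts[:,:2]*1000).astype(np.float32)); return r,np.median(pts[:,2])
E
python3 - <<'E'
from h import *
for n in ['top','side']:
    d=np.load(n+'0.npz'); P=cloud(n,d['D'])
    T={'plate':(np.array([150,248]),.0161),'head':(np.array([299,294]),.145),'pan':(np.array([394,243]),.095),'plain':(np.array([434,238]),.095),'tin':(np.array([285,153]),.105),'glue':(np.array([207,133]),.15)}
    tp=np.load('top0.npz')
    for k,(uv,h) in T.items():
        c=onplane('top',[uv],h)[0]
        rad={'plate':.15,'head':.06,'pan':.075,'plain':.075,'tin':.06,'glue':.04}[k]
        if k in('pan','plain'): rad=.065
        m=band(n,P,c,rad,h-.007,h+.007)
        p=P[m]
        if len(p)>8: print(n,k,c.round(4),len(p),rect(p))
    f=P[(P[...,2]<.005)&(P[...,2]>-.01)]; print('floor med',np.nanmedian(f[:,2]))
E
```

```text
top plate [0.5728 0.2894 0.0161] 3092 (((578.4542846679688, 251.63314819335938), (224.0162353515625, 120.4937744140625), 86.68741607666016), np.float64(0.014582790471807636))
top head [ 0.4734 -0.0327  0.145 ] 1063 (((468.1727294921875, -30.75397491455078), (50.113182067871094, 81.00447082519531), 18.15925407409668), np.float64(0.14358437688365833))
top pan [ 0.5639 -0.2162  0.095 ] 520 (((561.6756591796875, -217.27719116210938), (111.96440124511719, 17.21550750732422), 5.9223198890686035), np.float64(0.09676579875372943))
top plain [ 0.5714 -0.2949  0.095 ] 514 (((569.8214721679688, -291.8309326171875), (112.5936279296875, 17.126432418823242), 6.515016078948975), np.float64(0.09636118634832849))
top tin [ 0.7446 -0.0101  0.105 ] 1314 (((748.1317138671875, -6.735004425048828), (80.10686492919922, 79.48347473144531), 88.41463470458984), np.float64(0.10361122802396963))
top glue [0.7764 0.1318 0.15  ] 147 (((777.9698486328125, 136.1333770751953), (24.337764739990234, 25.2117862701416), 40.91903305053711), np.float64(0.14836214610901174))
floor med -0.0012010757929431129
side plate [0.5
[... 365 characters left out ...]
0.095 ] 427 (((565.1390991210938, -242.38282775878906), (110.88579559326172, 76.68380737304688), 7.613548278808594), np.float64(0.09595778478892901))
side plain [ 0.5714 -0.2949  0.095 ] 369 (((569.368408203125, -291.285400390625), (111.15591430664062, 21.919721603393555), 5.748295307159424), np.float64(0.09573249784541182))
side tin [ 0.7446 -0.0101  0.105 ] 1147 (((749.09375, -4.386081695556641), (80.15259552001953, 81.10768127441406), 49.50887680053711), np.float64(0.10352231179877174))
side glue [0.7764 0.1318 0.15  ] 184 (((778.027099609375, 139.55543518066406), (24.391878128051758, 24.646169662475586), 41.86248016357422), np.float64(0.1483430222059846))
floor med -0.0008584637629857239
```

```bash
python3 - <<'E'
from h import *
for n in ['top','side']:
    d=np.load(n+'0.npz'); P=cloud(n,d['D'])
    p=P[band(n,P,(.573,.255),.2,.009,.0215)]
    # keep plate+tongue only
    r,z=rect(p); print(n,'stand all',len(p),r,z)
    p1=p[(p[:,1]>.26)]; p2=P[band(n,P,(.573,.255),.2,.0035,.0125)]
    p2=p2[(p2[:,1]<.24)&(abs(p2[:,0]-.573)<.05)]
    if len(p2)>20: print('tongue',rect(p2))
    p=P[band(n,P,(.467,-.025),.06,.141,.149)]; print('head',rect(p))
    pk=P[band(n,P,(.573,.31),.055,.026,.04)]; 
    for s in (0,1):
        q=pk[(pk[:,0]>.573)==(s==1)]; print('peg',s,len(q),q.mean(0) if len(q) else '')
    # panel tops band tight
    for c in [(.562,-.2173),(.570,-.2918)]:
        q=P[band(n,P,c,.062,.0915,.1)]; cc=q[:,:2].mean(0); w,v=np.linalg.eigh(np.cov(q[:,:2].T)); print('pan',len(q),q.mean(0),np.median(q[:,2]),v[:,1])
    # box rim z ~45
    q=P[band(n,P,(.566,-.255),.12,.0425,.049)]; print('box',rect(q))
E
```

```text
top stand all 3249 ((523.2099609375, 248.84011840820312), (248.49526977539062, 229.18374633789062), 82.6848373413086) 0.014433486299986522
tongue (((576.337158203125, 153.21112060546875), (175.40545654296875, 68.69306182861328), 88.4725570678711), np.float64(0.00680367213789258))
head (((466.7970886230469, -26.300323486328125), (49.95149612426758, 71.68331146240234), 18.15925407409668), np.float64(0.14371623870775166))
peg 0 11 [0.55389286 0.30172656 0.0303396 ]
peg 1 28 [0.60889044 0.29971776 0.03107969]
pan 496 [ 0.5615521  -0.21692826  0.09663982] 0.09679885278477755 [-0.99451857 -0.1045601 ]
pan 486 [ 0.56915687 -0.29164298  0.09642252] 0.09639691301402176 [-0.99428963 -0.10671523]
box (((565.560546875, -254.83148193359375), (140.41323852539062, 165.17750549316406), 6.208722114562988), np.float64(0.04428168515966743))
side stand all 6272 ((514.38525390625, 250.98129272460938), (242.6007080078125, 248.11862182617188), 84.41532897949219) 0.015178730488145125
tongue (((564.9756469726562, 179.84765625), (74.81112670898438, 120.16331481933594), 0.09192463010549545), np.float64(0.0072395713148570694))
head (((466.60760498046875, -23.655101776123047), (49.9359016418457, 70.95409393310547), 17.731746673583984), np.float64(0.1438964429787835))
peg 0 25 [0.55242133 0.30675638 0.02977592]
peg 1 69 [0.60783547 0.30412909 0.03108243]
pan 363 [ 0.56071794 -0.21300819  0.09601347] 0.09632102105595558 [-0.99443812 -0.10532244]
pan 309 [ 0.56883705 -0.28899706  0.09572058] 0.09600949804226182 [-0.99428072 -0.10679821]
box (((565.1439208984375, -251.46807861328125), (139.8435821533203, 166.02066040039062), 5.969070911407471), np.float64(0.04406536390566573))
```

```bash
cat >> h.py <<'E'
def comp(m,uv):
    m=cv2.morphologyEx(m.astype(np.uint8),cv2.MORPH_CLOSE,np.ones((3,3))); m=cv2.morphologyEx(m,cv2.MORPH_OPEN,np.ones((3,3)))
    _,l=cv2.connectedComponents(m); u,v=np.round(uv).astype(int)
    ll=np.unique(l[v-4:v+5,u-4:u+5]); ll=ll[ll>0]; return np.isin(l,ll)
E
python3 - <<'E'
from h import *
from scipy.optimize import minimize
for n in ['top','side']:
    d=np.load(n+'0.npz'); P=cloud(n,d['D']); im=d['im'].astype(int)
    uv=proj(n,[[.575,.28,.016]])[0]
    z=P[...,2]; zm=(z>.0035)&(z<.05)
    m=comp(zm,uv)
    q=P[m]; print(n,m.sum(),rect(q), q[:,2].min())
    g=comp(((im.max(2)-im.min(2))<45)&(im.mean(2)>90)&(z<.05),uv)
    q2=P[g&(z>.01)]; q2=q2[q2[:,1]>0.2]; print(g.sum(),rect(q2))
    yl=(im[...,0]>180)&(im[...,1]>140)&(im[...,2]<90)&(z<.03)&(z>0)&band(n,P,(.57,.15),.1,0,.03); q=P[yl]; print('yellow',yl.sum(),rect(q),q.mean(0))
E
```

```text
top 4479 (((560.6903076171875, 248.44525146484375), (245.22750854492188, 116.94766998291016), 77.64015197753906), np.float64(nan)) nan
4263 (((580.7139282226562, 283.31964111328125), (160.05633544921875, 120.44550323486328), 87.13280487060547), np.float64(0.01470732562412436))
yellow 45 (((572.4885864257812, 143.24505615234375), (3.3683323860168457, 48.94427490234375), 89.1100082397461), np.float64(0.0074436011620510716)) [0.57287304 0.14332108 0.00725819]
side 7949 (((577.9366455078125, 242.42527770996094), (243.4208526611328, 121.13919830322266), 86.8945541381836), np.float64(nan)) nan
7780 (((580.021728515625, 281.9969787597656), (163.89602661132812, 121.26266479492188), 86.8945541381836), np.float64(0.01536706409123887))
yellow 21 (((573.587646484375, 144.0977325439453), (7.3721723556518555, 53.905029296875), 83.1127700805664), np.float64(0.006648454023640485)) [0.57675353 0.14363926 0.00675559]
```

Meant: the white unit at top (299,293). The brown one at (215,348) is the look-alike. The marked panel is the left one in the box at top (394,243): its strip line is on the left, and its plugs show in the side view at (327,208) and (357,211). The plain panel is at (434,238), and the blue (511,257) and purple (378,334) panels are ignored. The enlarged crop confirms this. I'll grasp the camera now.

```bash
cat >> h.py <<'E'
from scipy.spatial.transform import Rotation as Ro
def ori(a):
    z=np.array([0,0,-1.]); y=np.array([np.cos(a),np.sin(a),0]); x=np.cross(y,z)
    q=Ro.from_matrix(np.c_[x,y,z]).as_quat(); return np.array([q[3],q[0],q[1],q[2]])
def jaw(): 
    w,x,y,z=ctrl.read_orientation(); M=Ro.from_quat([x,y,z,w]).as_matrix(); return np.degrees(np.arctan2(M[1,1],M[0,1]))
E
python3 - <<'E'
from h import *
print('jaw now',jaw(), ctrl.read_time_s())
for deg in (17.95,197.95,-3.05,176.95,6.05,96.05,-83.95,86.95,-93.05):
    for p in [(.4667,-.025,.11),(.581,.3032,.13),(.561,-.215,.07),(.573,.135,.16)]:
        q=ctrl.solve_ik(np.array(p),ori(np.radians(deg))); print(deg,p,None if q is None else np.round(q,2))
E
```

```text
jaw now -115.71309763185717 0.9
17.95 (0.4667, -0.025, 0.11) None
17.95 (0.581, 0.3032, 0.13) [ 0.78  0.41 -0.17  0.   -0.99  2.68]
17.95 (0.561, -0.215, 0.07) [-0.04  0.4  -0.36  0.   -0.81 -2.79]
17.95 (0.573, 0.135, 0.16) [ 0.56  0.28 -0.29  0.   -1.    2.89]
197.95 (0.4667, -0.025, 0.11) [ 0.37  0.15 -0.61  0.   -0.81 -0.06]
197.95 (0.581, 0.3032, 0.13) [ 0.78  0.41 -0.17  0.   -0.99 -0.46]
197.95 (0.561, -0.215, 0.07) [-0.04  0.4  -0.36  0.   -0.81  0.35]
197.95 (0.573, 0.135, 0.16) [ 0.56  0.28 -0.29  0.   -1.   -0.25]
-3.05 (0.4667, -0.025, 0.11) [ 0.37  0.15 -0.61  0.   -0.81  2.72]
-3.05 (0.581, 0.3032, 0.13) [ 0.78  0.41 -0.17  0.   -0.99  2.31]
-3.05 (0.561, -0.215, 0.07) None
-3.05 (0.573, 0.135, 0.16) [ 0.56  0.28 -0.29  0.   -1.    2.53]
176.95 (0.4667, -0.025, 0.11) [ 0.37  0.15 -0.61  0.   -0.81 -0.42]
176.95 (0.581, 0.3032, 0.13) [ 0.78  0.41 -0.17  0.   -0.99 -0.83]
176.95 (0.561, -0.215, 0.07) [-0.04  0.4  -0.36  0.   -0.81 -0.01]
176.95 (0.573, 0.135, 0.16) [ 0.56  0.28 -0.29  0.   -1.   -0.62]
6.05 (0.4667, -0.025, 0.11) [ 0.37  0.15 -0.61  0.   -0.81  2.88]
6.05
[... 553 characters left out ...]
0.78  0.41 -0.17  0.   -0.99  0.9 ]
-83.95 (0.561, -0.215, 0.07) [-0.04  0.4  -0.36  0.   -0.81  1.72]
-83.95 (0.573, 0.135, 0.16) [ 0.56  0.28 -0.29  0.   -1.    1.11]
86.95 (0.4667, -0.025, 0.11) [ 0.37  0.15 -0.61  0.   -0.81 -1.99]
86.95 (0.581, 0.3032, 0.13) [ 0.78  0.41 -0.17  0.   -0.99 -2.4 ]
86.95 (0.561, -0.215, 0.07) [-0.04  0.4  -0.36  0.   -0.81 -1.58]
86.95 (0.573, 0.135, 0.16) [ 0.56  0.28 -0.29  0.   -1.   -2.19]
-93.05 (0.4667, -0.025, 0.11) [ 0.37  0.15 -0.61  0.   -0.81  1.15]
-93.05 (0.581, 0.3032, 0.13) [ 0.78  0.41 -0.17  0.   -0.99  0.74]
-93.05 (0.561, -0.215, 0.07) [-0.04  0.4  -0.36  0.   -0.81  1.56]
-93.05 (0.573, 0.135, 0.16) [ 0.56  0.28 -0.29  0.   -1.    0.95]
```

```bash
python3 - <<'E'
from h import *
o=ori(np.radians(197.95))
ctrl.set_gripper(.085,80)
ctrl.goto([.4667,-.025,.24],o)
im,D=ctrl.grab_frame('side'); save('side1',im)
print(ctrl.servo_line([.4667,-.025,.111],o,speed=.12,stop_force=8))
print(ctrl.read_tool_pos()); ctrl.set_gripper(.03,80)
print(ctrl.read_opening(),ctrl.read_wrist_force(),ctrl.read_time_s())
p=ctrl.read_tool_pos()
ctrl.servo_line([p[0],p[1],.14],o,speed=.08); print(ctrl.read_opening(),ctrl.read_wrist_force())
im,D=ctrl.grab_frame('side'); save('side2',im)
E
```

```text
False
[ 0.46714665 -0.02488817  0.11155779]
0.04902480666716643 [1.11008215 0.65379514 5.78118798] 5.15
0.04933888512409908 [-0.10233741  0.04576482 -5.59586733]
```

View pics/side2.png

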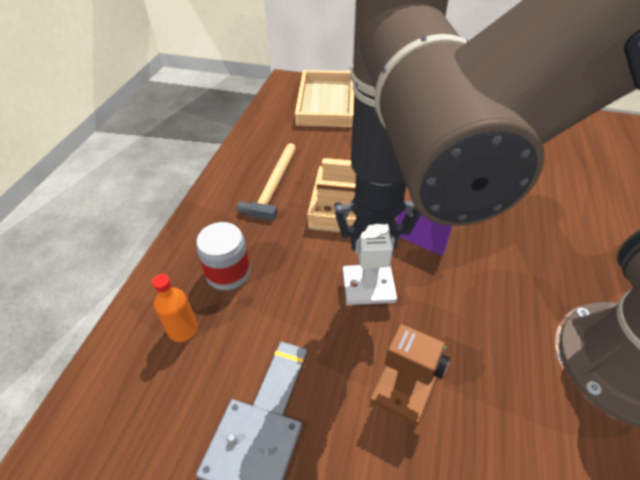

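The camera is held and off the bench, foot at about (369,285) in the side view. Next I carry it over the stand.

```bash
python3 - <<'E'
from h import *
o=ori(np.radians(197.95)); o2=ori(np.radians(176.95))
p=ctrl.read_tool_pos()
ctrl.servo_line([p[0],p[1],.275],o,speed=.15)
ctrl.goto([.581,.3032,.275],o2)
ctrl.servo_line([.581,.3032,.180],o2,speed=.15)
ctrl.pause(.3)
print(ctrl.read_tool_pos(),jaw(),ctrl.read_opening(),ctrl.read_time_s())
for n in ['top','side']:
    im,D=ctrl.grab_frame(n); save(n+'3',im); np.savez(n+'3.npz',im=im,D=D)
s=cv2.resize(np.load('side3.npz')['im'][240:,120:440],None,fx=2.4,fy=2.4,interpolation=3); save('side3c',s)
E
```

```text
[0.58121702 0.30340039 0.18080444] 176.95061254871214 0.04895688046601547 9.1583
```

View pics/side3c.png

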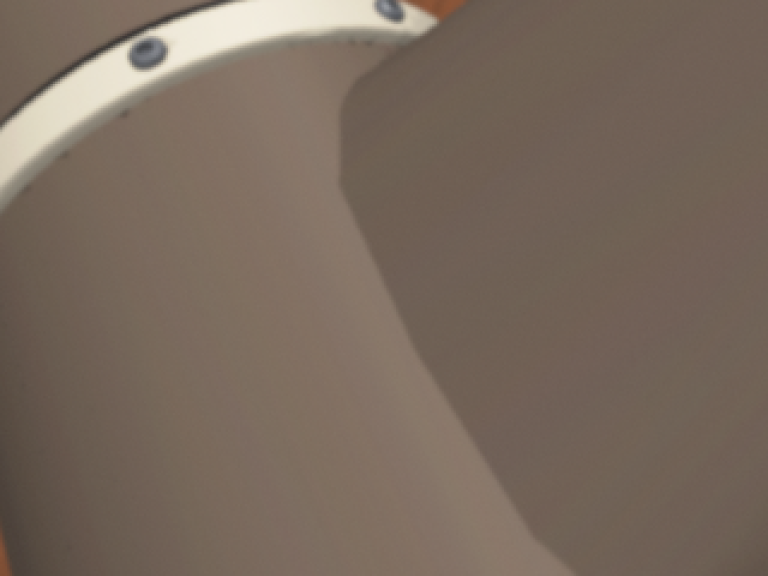

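View pics/top3.png

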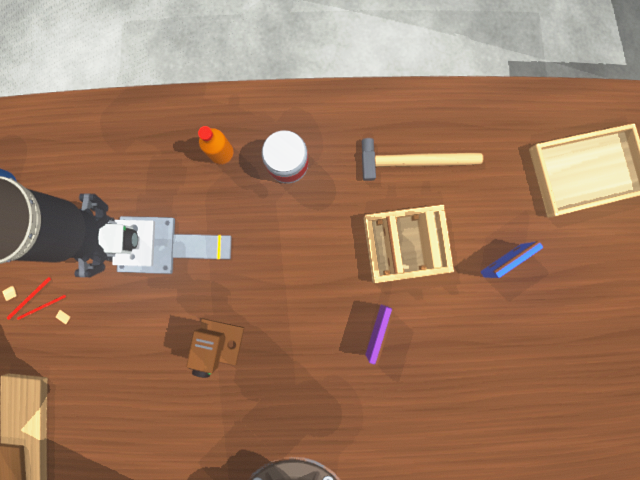

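```bash
python3 - <<'E'
from h import *
d=np.load('top3.npz'); P=cloud('top',d['D']); im=d['im']
big=cv2.resize(im[190:300,70:250],None,fx=4.4,fy=4.4,interpolation=3)
m=band('top',P,(.58,.30),.075,.074,.09); q=P[m]; print(m.sum(),rect(q),q[:,2].mean(), 'fwd edge y pct',np.percentile(q[:,1],[1,3]),'x',np.percentile(q[:,0],[1,99]))
m=band('top',P,(.58,.30),.075,.208,.224); q=P[m]; print(m.sum(),rect(q),q[:,2].mean(),np.percentile(q[:,1],[1,99]),'x',np.percentile(q[:,0],[1,99]))
m=comp((P[...,2]>.005)&(P[...,2]<.0125)&(P[...,1]<.235),proj('top',[[.574,.17,.008]])[0])
q=P[m&(P[...,2]>.004)&(P[...,2]<.013)]; print('tongue',m.sum(),rect(q))
# overlay predicted outlines: foot & plate, using top estimates
def draw(o,yaw,z,pts,col):
    c,s=np.cos(yaw),np.sin(yaw); pts=np.array(pts)/1000
    W=np.c_[o[0]+c*pts[:,0]-s*pts[:,1],o[1]+s*pts[:,0]+c*pts[:,1],np.full(len(pts),z)]
    uv=(proj('top',W)-[70,190]+.5)*4.4-.5; cv2.polylines(big,[np.round(uv).astype(np.int32)],True,col,1)
yaw=np.radians(-93.05)
draw((.5815,.3022),yaw,.016,[(-60,-60),(60,-60),(60,60),(-60,60)],(255,0,0))
draw((.5815,.3022),yaw,.008,[(60,-25),(184,-25),(184,25),(60,25)],(255,0,0))
draw((.5815,.3022),yaw,.0694+.012,[(-40,-45),(40,-45),(40,45),(-40,45)],(0,255,0))
draw((.5815,.3022),yaw,.0694+.145,[(-35,-25),(35,-25),(35,25),(-35,25)],(0,255,0))
save('ov3',big)
E
```

```text
1064 (((581.4176635742188, 301.3987731933594), (80.1892318725586, 89.97637176513672), 87.09062957763672), np.float64(0.07980349967227197)) 0.07982915769912714 fwd edge y pct [0.2608988 0.2622683] x [0.53707953 0.62654159]
723 (((580.4216918945312, 287.39312744140625), (46.581573486328125, 105.66740417480469), 82.90941619873047), np.float64(0.21267141555897898)) 0.21309607632501465 [0.2659115  0.30868232] x [0.53707935 0.61982743]
tongue 1266 (((573.4995727539062, 177.21664428710938), (118.343994140625, 49.2961540222168), 88.25984954833984), np.float64(0.006758430849073687))
```

View pics/ov3.png

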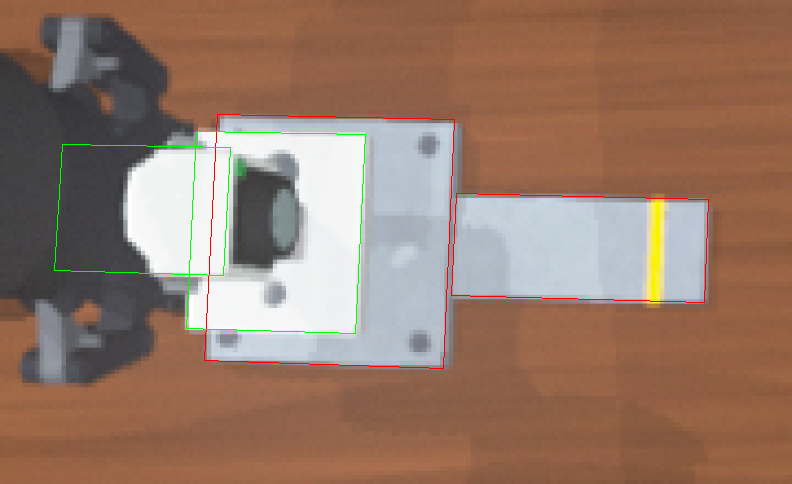

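Overlay agrees: foot centre in the top camera is (581.4, 301.4) mm with yaw -92.9°, stand is about (581.6, 302.5) with yaw -93.05°. I'll shift 1 mm and lower with a force stop.

```bash
python3 - <<'E'
from h import *
o2=ori(np.radians(176.8))
x,y=.5813,.3044
ctrl.servo_line([x,y,.150],o2,speed=.08)
f0=np.array(ctrl.read_wrist_force()); print(f0)
for z in (.143,.138,.133,.130,.1278):
    hit=ctrl.servo_line([x,y,z],o2,speed=.03,stop_force=8)
    print(z,hit,ctrl.read_tool_pos(),np.array(ctrl.read_wrist_force())-f0)
    if hit: break
print(ctrl.read_time_s())
im,D=ctrl.grab_frame('top'); save('top4',cv2.resize(im[190:300,70:250],None,fx=4.4,fy=4.4,interpolation=3)); np.savez('top4.npz',im=im,D=D)
P=cloud('top',D)
q=P[band('top',P,(.58,.30),.075,.021,.036)]; print(rect(q))
E
```

```text
[ 0.80970325  1.25896094 -4.34205366]
0.143 False [0.58124504 0.3043315  0.14294237] [-0.51412104 -1.38773959 -0.60640927]
0.138 False [0.58115044 0.30424927 0.13767437] [-1.4827968  -1.58422212 -1.09398299]
0.133 False [0.58110898 0.30424551 0.13262826] [-0.65425057 -1.35219531 -0.77932064]
0.13 False [0.58114527 0.30430622 0.12972754] [-0.33875538 -1.38657983 -1.82696259]
0.1278 False [0.58131809 0.30439229 0.12776233] [-1.35410135 -1.11990769 -0.04433307]
11.3
(((581.1001586914062, 302.2384338378906), (81.97852325439453, 89.94465637207031), 86.16659545898438), np.float64(0.026817145223499622))
```

View pics/top4.png

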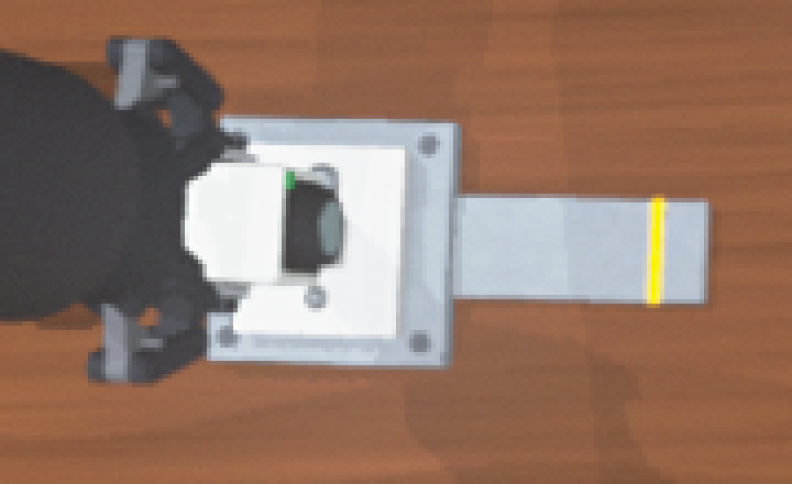

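The pegs are in the holes at (323,180) and (315,298), and the foot top is at about 28 mm. I'll press lightly, release, retract and check.

```bash
python3 - <<'E'
from h import *
o2=ori(np.radians(176.8))
x,y=.5813,.3044
print(ctrl.servo_line([x,y,.1255],o2,speed=.02,stop_force=6),ctrl.read_tool_pos(),ctrl.read_wrist_force())
ctrl.set_gripper(.085)
ctrl.servo_line([x,y,.27],o2,speed=.15)
o3=ori(np.radians(96.05))
ctrl.goto([.5613,-.215,.25],o3)
print(ctrl.read_time_s(),ctrl.read_tool_pos(),jaw())
for n in ('top','side'):
    im,D=ctrl.grab_frame(n); save(n+'5',im); np.savez(n+'5.npz',im=im,D=D); P=cloud(n,D)
    q=P[band(n,P,(.581,.303),.075,.022,.036)]; print(n,rect(q))
    q=P[band(n,P,(.581,.303),.06,.157,.166)]; print('head',len(q),rect(q))
E
```

```text
True [0.58131596 0.30436031 0.1276825 ] [-1.25339798  0.31811134  5.10687397]
15.0083 [ 0.56175199 -0.21422792  0.25000528] 96.13807671886484
top (((581.37451171875, 301.9451904296875), (82.6744613647461, 89.6777114868164), 86.58454132080078), np.float64(0.026748957172119066))
head 915 (((581.59228515625, 302.0506591796875), (71.79662322998047, 49.199893951416016), 86.28004455566406), np.float64(0.15966138569211047))
side (((581.4727783203125, 304.1649169921875), (81.09607696533203, 92.11795043945312), 87.364501953125), np.float64(0.027240426648677436))
head 2250 (((580.8845825195312, 303.6271667480469), (72.56716918945312, 50.652164459228516), 86.48100280761719), np.float64(0.16042975943714743))
```

View pics/side5.png

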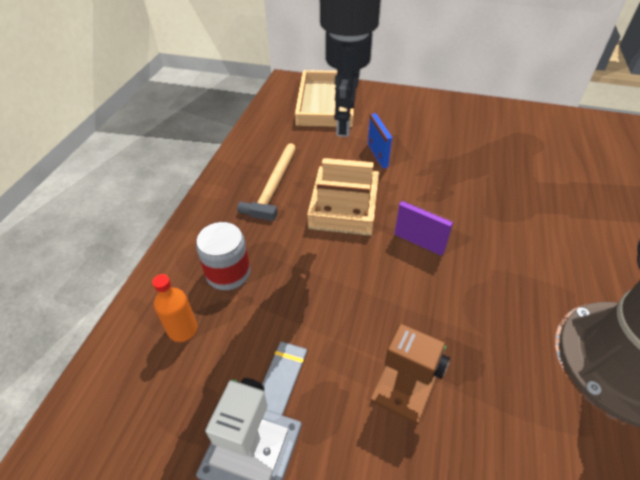

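View pics/top5.png

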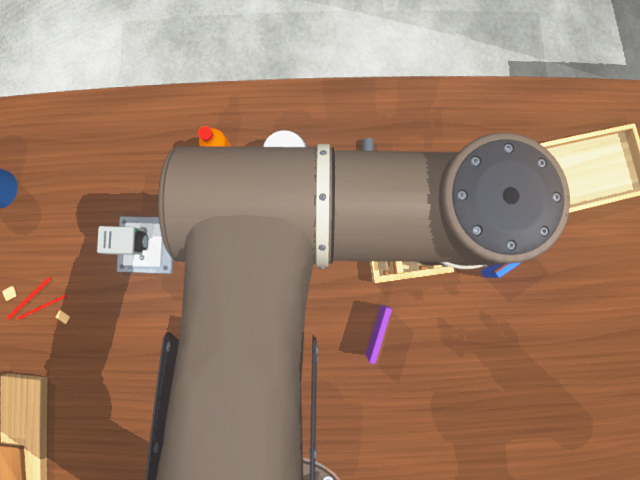

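The camera is seated upright with the lens over the tongue and the fingers are off it (side: head at about (235,415)). Next, the marked panel.

```bash
python3 - <<'E'
from h import *
o3=ori(np.radians(96.05)); x,y=.5612,-.215
ctrl.set_gripper(.05,60)
ctrl.servo_line([x,y,.13],o3,speed=.15)
print(ctrl.servo_line([x,y,.072],o3,speed=.06,stop_force=6),ctrl.read_tool_pos())
ctrl.set_gripper(0.0,60); print(ctrl.read_opening(),ctrl.read_wrist_force())
print(ctrl.servo_line([x,y,.13],o3,speed=.06,stop_force=12),ctrl.read_tool_pos(),ctrl.read_opening(),ctrl.read_wrist_force())
im,D=ctrl.grab_frame('side'); save('side6',im)
print(ctrl.read_time_s())
E
```

```text
False [ 0.56151289 -0.21504162  0.0723902 ]
0.015538537051878624 [ 0.09958446 -1.21930996  1.57914118]
False [ 0.5609038  -0.21491755  0.12953326] 0.015085746544034596 [ 0.06243303 -0.63854565 -1.25450555]
19.1833
```

View pics/side6.png

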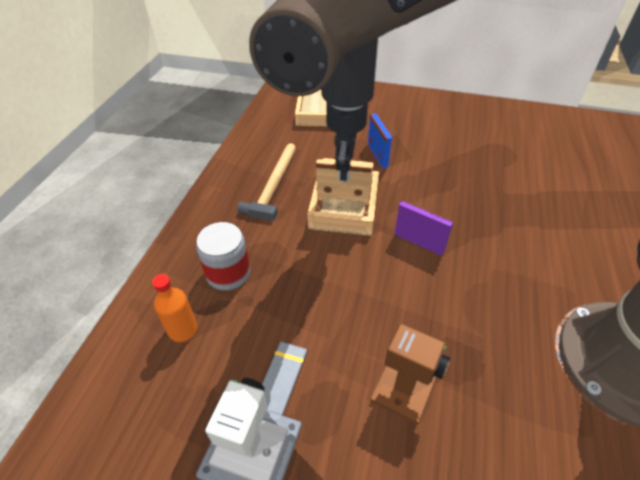

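```bash
python3 - <<'E'
from h import *
o3=ori(np.radians(96.05)); o4=ori(np.radians(86.95))
ctrl.servo_line([.5612,-.215,.25],o3,speed=.12)
ctrl.goto([.572,.1353,.25],o4)
ctrl.servo_line([.572,.1353,.1555],o4,speed=.1); ctrl.pause(.5)
print(ctrl.read_tool_pos(),jaw(),ctrl.read_opening(),ctrl.read_time_s())
for n in ('top','side'):
    im,D=ctrl.grab_frame(n); save(n+'7',im); np.savez(n+'7.npz',im=im,D=D)
E
```

```text
[0.57201876 0.13532398 0.15558708] 86.95114381377287 0.015157889179491983 23.2417
```

View pics/side7.png

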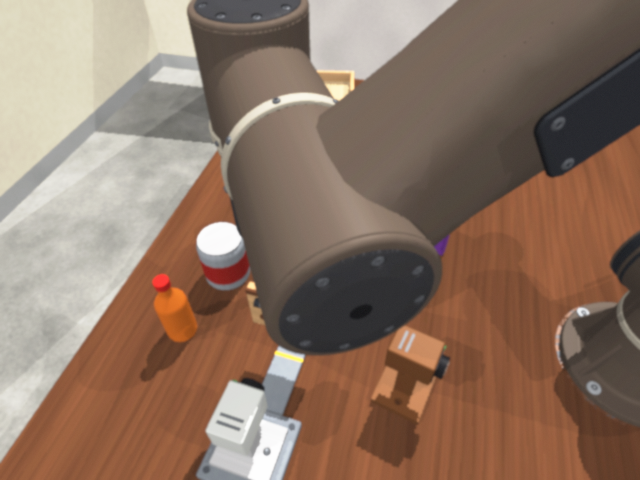

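View pics/top7.png

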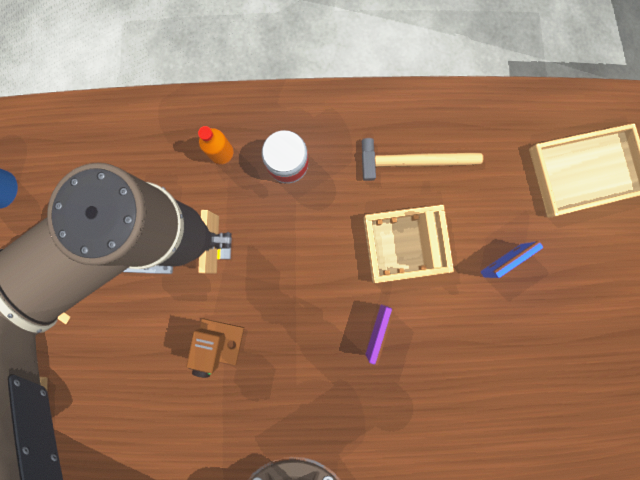

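```bash
python3 - <<'E'
from h import *
D=np.load('top7.npz')['D']; im=np.load('top7.npz')['im']; P=cloud('top',D)
q=P[band('top',P,(.572,.135),.065,.172,.188)]; 
wood=((im[...,0].astype(int)-im[...,2])>50)&(im[...,0]>150)
m=band('top',P,(.572,.135),.07,.172,.19)&wood; q=P[m]
print(m.sum(),rect(q),np.polyfit(q[:,0],q[:,2],1), 'tops x',q[:,0].min(),q[:,0].max())
D=np.load('side7.npz')['D']; P=cloud('side',D)
q=P[band('side',P,(.572,.14),.08,.08,.19)]
q=q[(q[:,0]>.6)]; print(len(q), np.percentile(q,[2,50,98],axis=0))
for v,u in []: pass
save('c7',cv2.resize(im[180:300,130:290],None,fx=4.5,fy=4.5,interpolation=3))
E
```

```text
264 (((573.2814331054688, 133.31082153320312), (16.495647430419922, 111.26986694335938), 89.10558319091797), np.float64(0.17972254017280648)) [-0.00081092  0.17977921] tops x 0.5176092813060408 0.6290351416966189
364 [[0.6089447  0.12894814 0.09335808]
 [0.62046408 0.14173516 0.14105585]
 [0.62814662 0.14348009 0.18149736]]
```

View pics/c7.png

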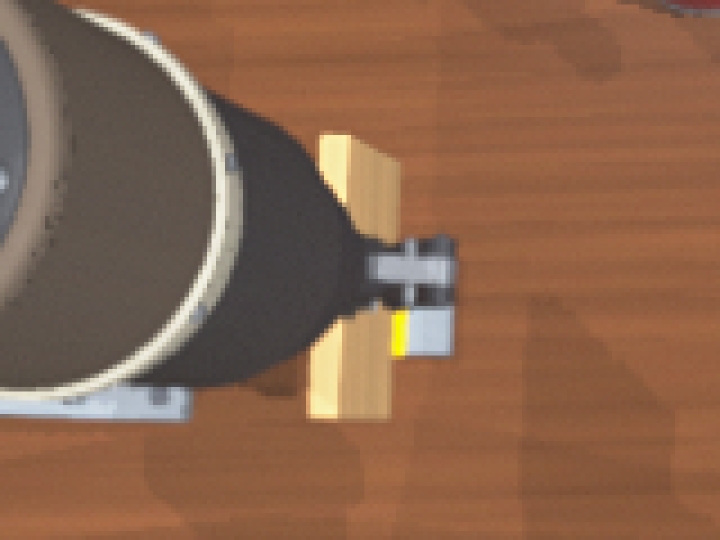

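```bash
python3 - <<'E'
from h import *
n='side';D=np.load('side7.npz')['D']; P=cloud(n,D)
q=P[band(n,P,(.61,.143),.05,.09,.18)]; q=q[(q[:,0]>.6)&(q[:,1]>.138)]; print(len(q),np.polyfit(q[:,2],q[:,1],1))
q=P[band(n,P,(.581,.303),.06,.157,.166)]; print('head',rect(q))
P=cloud('top',np.load('top7.npz')['D'])
print('box',rect(P[band('top',P,(.566,-.255),.12,.0425,.049)]))
print('plain',rect(P[band('top',P,(.570,-.2918),.062,.0915,.1)]))
print(ctrl.read_qvel(),ctrl.read_opening(),ctrl.read_time_s())
ctrl.job_done()
E
```

```text
296 [0.00346043 0.14146034]
head (((580.8389282226562, 304.14764404296875), (72.22242736816406, 50.61918258666992), 85.98219299316406), np.float64(0.1604564790761504))
box (((565.5615234375, -254.6731414794922), (140.2616729736328, 165.79544067382812), 6.428122520446777), np.float64(0.04427478865866147))
plain (((569.6441040039062, -291.6722717285156), (112.60807037353516, 17.620521545410156), 5.7235188484191895), np.float64(0.09661069414819606))
[-6.10470991e-04 -8.16177374e-04 -4.08378752e-04 -8.70194892e-04
  4.28631866e-04 -9.80555699e-05] 0.015066454276753832 23.3417
the job is handed in; nothing more can be done
```

I seated the white camera on the stand's pegs with the lens over the tongue and let go of it. Then I lifted the marked panel out of the box and left it held above the yellow line. The job was handed in at about 23 s of the 56 s allowed; it reports no verdict.

Last checks, against the tolerances where they apply:
- **Camera:** It sits at plate height, within about 1 mm and 1° of the stand pose, upright, with the fingers off it.
- **Panel:** The face centre is within about 2 mm of the view point, upright to about 0.2°. The fingers are closed on it at 15 mm opening and the arm was still.
- **Panel's front:** In the final side picture, the strip and one plug show on the lens side near (252,290). The arm hid the rest of the face, so that view is partial.
- **Everything else:** The box and plain panel measure within 1 mm of where they were. The tin, bottle and hammer look unmoved in the final pictures, but I did not measure them again.

The two cameras disagreed by 2 to 4 mm in world y throughout. I used their mean for grasps and the panel placement, and offsets seen within the top camera for the peg fit.

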